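# Dose and crank the rooftop hand washer

### The arm

A 7-joint arm with a two-finger parallel gripper is mounted at the origin on the work surface. World frame = base frame: x ahead of the robot, y to its left, z up, the work surface at z = 0. Lengths are in m, angles in rad, forces in N, time in s.
With the tool pointing down it reaches from about 0.425 to 0.925 m from the base axis. Payload 6.8 kg.
Tool frame: the origin (TCP) lies midway between the tips of the shut fingers; the grasp point (between the pads) lies 19 mm behind it; z points along the fingers, y is the direction in which the jaws open and shut (so a half turn about z gives the same grasp; the last joint's range is limited). The gripper opens to 88 mm and grips with 3 to 60 N. Pads are 20 mm wide; open, the fingers measure 115 mm over their backs; the gripper's body (75 mm by 178 mm) begins 61 mm behind the grasp point.
Start: joints at [-1.309, 0.477, 0.022, 1.555, -0.011, 1.109, -0.083], TCP at [0.244, 0.629, 0.223] pointing down, gripper open.
Joint ranges: [-2.96, 2.96], [-0.34, 2.1], [-1.41, 1.46], [0.24, 2.44], [-1.37, 4.51], [0.17, 1.92], [-2.96, 2.96]. Speed limits (rad/s): [2.39, 2.39, 3.14, 3.14, 3.14, 3.14, 3.14].

### API

Orientations are given as a unit quaternion [w, x, y, z].
In Python, from cell import readout, vision, job_done gives the robot as it stands. The module is installed in compiled form; this text tells all that it offers.
- The arm moves only by the tool apply_moves, never from a script. Its argument "series" is a list that holds one entry, the list of rows, each a list of 4 numbers: the shift along the tool's x, y, z scaled (see below), then the turn about the tool's z scaled (see below). In form: [[[dx, dy, dz, spin], ...]]. A call has exactly 5 rows; each row is the pose to reach, as a shift and turn from the pose commanded when the call began, along the tool's axes at that moment, turning the shorter way round; what a row does not reach only later rows make up. The controller multiplies each number of a shift by 10 cm and each number of a turn by pi rad. A row lasts 1/12 s, in which the tool goes at most 41.7 mm and 7.16 degrees, less where a joint would pass 70% of its speed; a pose out of reach is approached as far as the arm can. A call with a number of a shift or a turn outside -1 to 1 is refused whole. A call with a gripper value outside its range is refused whole. "hand" is the gripper's target within -1 to 1 (fully open at 1, half-way at 0, shut at -1), set as the call begins (left out, the last holds). The fingers move at their own pace and stop on an object; the grip force is fixed at half the most. Time passes only in rows, so rows that repeat a pose let the fingers close, or fill a call up. It gives the time, the measured TCP pose, the force and the opening at its end, in the units of the state.
- readout.sense(): the state, without advancing time (a new reading comes with each control period).
- vision.get_image(name): name is "scene" or "top"; returns a dict with "image" (420x560x3 uint8, red, green, blue), "camera_matrix" (3x3 intrinsics, pixels), "distortion" ([k1, k2, p1, p2, k3] as OpenCV has them; the pictures are not rectified), "R" (3x3) and "t" (3): a world point X has camera coordinates R X + t. Camera axes: x right, y down, z forward; pixel columns grow to the right and rows downward; lengths in m; the calibration is good to about 2 mm. A picture is of the moment at which its call begins. There is no depth.
- job_done(): hands the job in, once; it reports no verdict.
The state is a dict: "time": time; "joints": joint angles; "qvel": joint speeds; "tau": joint torques, N m; "ee_pos": TCP position; "ee_rot": TCP orientation; "ft_force": force on the tool from outside, world axes, zero at the start; "torque": the same for the moment, N m; "width": finger opening in m.
Only numpy, scipy, OpenCV 4.12 (cv2) and the standard library are available. Lean on these libraries where they do the work, as an engineer would, in place of code of your own. Each camera call takes 0.05 s, during which the arm holds its last target. There are 200 camera calls.

### The job

Load the thin bar of soap into the chute on the side of the little hand-crank washer, standing on its long edge and lengthwise in the slot, and let go of it. Then set the hand in the crank's free-spinning cup grip and sweep it steadily clockwise (seen from above) for two full turns in one go, without lifting the hand off partway, so that the gate under the soap draws back and the bar drops to the bottom of the chute; then leave the washer alone. Do not knock or shift the thick soap block, jar, brush and bottle that stand about.

Things in the scene. Friction and masses are not known exactly. Their poses are not given: they have to be found in the camera images.
- washer: Small hand-crank washing tub, fixed to the ledge: white round tub 220 mm across and 138 mm high, grey lid 226 mm across with its top at 148 mm. Origin: centre of its underside on the ledge; z up along the tub's and crank's axis; its +y axis points from the tub's axis to the feeding chute; yaw varies.
- chute_mouth (a point): Centre of the open top of the feeding chute, an upright grey slot on the tub's side, 135 mm from its axis along the washer's +y, 165 mm above the ledge. Axes as the washer's. Inside 72 mm along washer x, 29 mm along washer y; its top 13 mm flares to about 88 by 42 mm. A steel gate closes it 28 mm below the mouth; a bar on the gate shows its upper 22 mm. Its floor is 153 mm below the mouth.
- gate (a joint): How far (m) the sliding steel gate under the soap has drawn back, outward from the tub. Geared to the crank, 3.25 mm per rad: the bar is still held after one turn from 0 and the slot is quite clear (0.039) when the crank reads 12.
- soap_mid (a point): Centre (25 mm above its underside) of the thin plain cream soap bar, 64 mm long (its x), 22 mm thick (its y), 50 mm tall (z up), about 0.08 kg; it stands loose on its long edge on the ledge, among other things about 100 mm or more apart (centre to centre), yaw random.
- grip_floor (a point): Centre of the inner floor of the crank's grip: an upright black cup, open at the top, that spins freely about its own upright axis at the end of the steel crank arm, 60 mm from the tub's axis. Inside 54 mm across at the floor, 60 at the rim, 32 mm deep; outside 68 mm. Floor 176 mm, rim 208 mm above the ledge. Shut fingers fit in it and can carry it round without grasping.
- crank (a joint): Crank angle (rad), growing as it turns clockwise seen from above. Starts between 0 and 1.2, on the far side of the tub axis from the chute. Turns against light friction (about 3 N at the grip), stays where it is left; end stops at -0.1 and 15.4.
- block: Thick block of the same soap, too thick for the chute: 70 x 56 x 50 mm tall, loose. Origin: centre of its underside. Leave it alone.
- jar: Empty glass jar with twist cap, 64 mm across, 85 mm tall, loose, fragile. Origin: centre of its underside.
- brush: Wooden scrubbing brush 80 x 30 mm, 48 mm tall, loose, bristles down. Origin: centre of its underside.
- bottle: Tall grey detergent bottle with a white cap, 72 mm across, 230 mm tall, loose, about 0.6 kg, left of the soap. Origin: centre of its underside.
Not all that is in view belongs to the job. Of the things like the part that bears soap_mid, leave any that is purple or turquoise; of the rest the larger one is meant.

How it is judged:
On the way, in this order (a step that is already met when the one before it is completed fails the run):
1. the soap bar stands on the gate in the chute, on its long edge and lengthwise, let go, with the crank not yet turned (x of soap_mid in the frame of washer between -0.012 and 0.012 m and y of soap_mid in the frame of washer between 0.119 and 0.151 m and z of soap_mid in the frame of washer between 0.15 and 0.17 m and angle between soap_mid's own z axis and vertical below 0.3 rad and contact force between the fingers and soap below 0.05 N and value of joint crank below 2 rad), for 0.2 s.
2. the crank has been turned through its first turn (value of joint crank above 6.4 rad).
At the end, for the whole second after the job is handed in: The crank has been turned clockwise to a reading over 12 rad (two full turns from any start) and is at rest; the thin soap bar lies at rest at the bottom of the chute (its centre less than 55 mm above the ledge) (x of soap_mid in the frame of washer between -0.012 and 0.012 m and y of soap_mid in the frame of washer between 0.119 and 0.151 m and value of joint crank above 12 rad and z of soap_mid in the frame of washer below 0.055 m and linear speed of soap below 0.03 m/s and velocity of joint crank below 0.1 rad/s); the robot touches nothing.
It fails at once if the hand left the crank partway (over 150 mm from the grip while the crank reads between 2 and 11.8) (value of joint crank between 2 and 11.8 rad and distance between the grasp point and grip_floor above 0.15 m).
It fails at once if the crank was spun faster than 8 rad/s (velocity of joint crank above 8 rad/s).
It fails at once if the jar or the bottle was tipped (angle between any of jar, bottle's own z axis and vertical above 0.5 rad).
It fails at once if a bystander (thick soap block, jar, brush or bottle) was moved over 40 mm (distance of any of block, jar, brush, bottle from where it was at the start of the episode above 0.04 m).
It also fails if it takes over 69 s, if anything falls off the work surface, if the arm or the gripper's body presses on something with over 40 N, if the wrist force passes 120 N, or if a joint passes its speed limit or range.

## Working session

There is one attempt and no reset: what is moved stays moved. The work goes in short steps, Python scripts to look and compute and a tool call to move; the robot and the scene stay as the last step left them, time stands still between calls to the robot, and variables do not carry over. Pictures are saved under pics/ and viewed, about 8 in all and at most 12, crops included, and the job is handed in when it is done.

Besides the shell and the picture viewer there is one more tool, called after "Emit:" as name([rows], argument=value, ...), one row to a line, values as JSON. apply_moves: Moves the arm, as the interface text tells. Shifts and turns lie within -1 to 1; 1 stands for 10 cm of shift or pi rad of turn. Its arguments: {"type":"object","properties":{"series":{"type":"array"},"hand":{"type":"number"}},"required":["series"]}

```bash
mkdir -p pics
cat > h.py <<'E'
import numpy as np, cv2, pickle
from cell import readout, vision, job_done
def snap(n):
    c=vision.get_image(n); pickle.dump(c,open(f'{n}.pkl','wb')); return c
def load(n): return pickle.load(open(f'{n}.pkl','rb'))
def ray(c,uv,z):
    uv=np.array(uv,float).reshape(-1,1,2)
    p=cv2.undistortPoints(uv,np.array(c['camera_matrix']),np.array(c['distortion'])).reshape(-1,2)
    R=np.array(c['R']);t=np.array(c['t']).ravel();C=-R.T@t
    d=np.c_[p,np.ones(len(p))]@R
    z=np.broadcast_to(z,len(p))
    return C+d*((z-C[2])/d[:,2])[:,None]
def proj(c,X):
    R=np.array(c['R']);return cv2.projectPoints(np.array(X,float).reshape(-1,1,3),cv2.Rodrigues(R)[0],np.array(c['t'],float),np.array(c['camera_matrix']),np.array(c['distortion']))[0].reshape(-1,2)
def save(c,name,box=None,k=1):
    im=c['image'][:,:,::-1]
    if box: x0,y0,x1,y1=box; im=im[y0:y1,x0:x1]
    cv2.imwrite('pics/'+name,cv2.resize(im,None,fx=k,fy=k,interpolation=cv2.INTER_CUBIC))
E
python3 - <<'E'
from h import *
s=readout.sense(); print(s)
for n in('scene','top'):
    c=snap(n); save(c,n+'0.png',k=1.4); print(n,-np.array(c['R']).T@np.array(c['t']).ravel(), c['R'][2] if 0 else np.array(c['R'])[2])
E
```

```text
{'time': 0.0, 'joints': array([-1.30909583,  0.47780704,  0.02233142,  1.55640474, -0.0115177 ,
        1.10926832, -0.08313696]), 'qvel': array([ 6.37195009e-04, -1.60918781e-03, -3.67195381e-05, -7.12294629e-04,
        5.72328474e-04,  9.55576862e-04,  5.97501738e-04]), 'tau': array([ 6.97571068e-04, -5.82870340e+01,  1.53477956e+00, -2.72601038e+01,
       -5.43873198e-02,  1.71113270e-02,  1.20478071e-04]), 'ee_pos': array([0.2437597 , 0.62883372, 0.22169661]), 'ee_rot': array([-1.07030099e-04,  1.83855977e-01,  9.82952799e-01, -8.73287417e-04]), 'ft_force': array([-0.13573249,  0.46431492,  0.53778566]), 'torque': array([-0.00129469, -0.03522588,  0.01250072]), 'width': 0.08833859247735555}
scene [ 1.1964564  -0.08401371  0.81253443] [-0.70323726  0.20761139 -0.67996682]
top [0.45814013 0.1163548  1.00467547] [ 0.08385026  0.01372552 -0.99638383]
```

View pics/scene0.png

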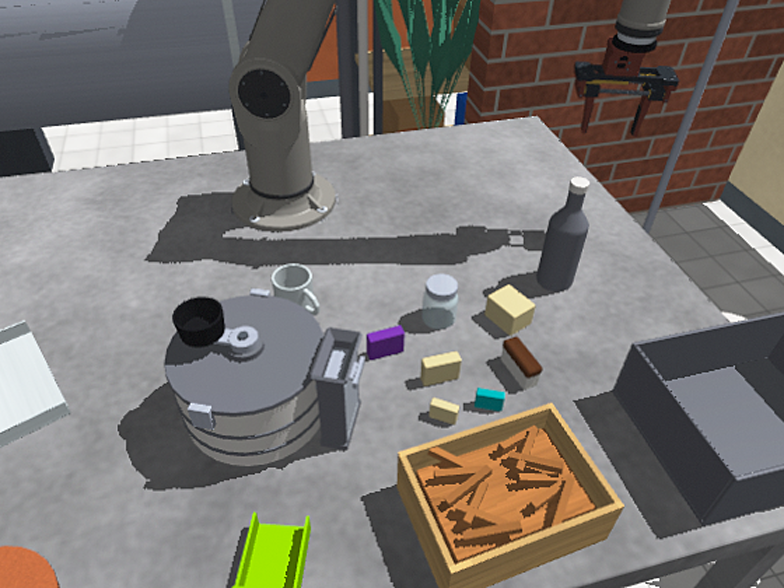

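View pics/top0.png

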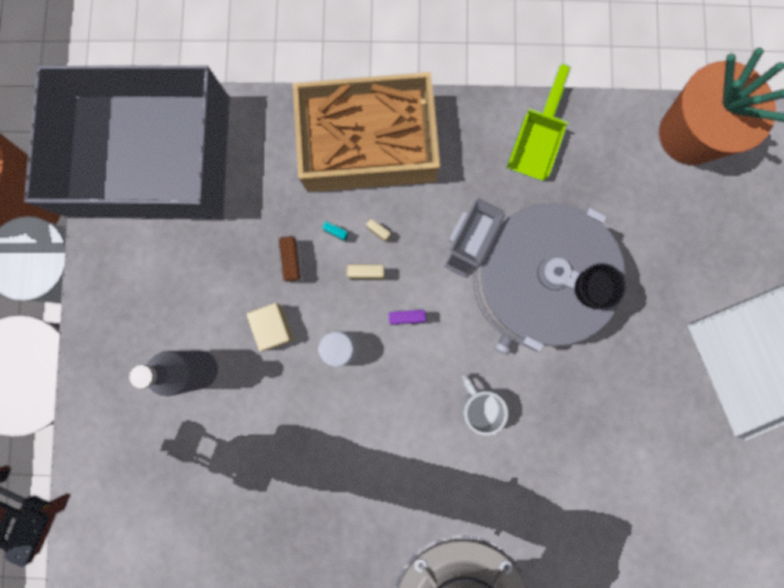

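The bar meant is the larger cream one at about (365,271) in the top picture (1.4x). The chute is at about (475,237), the lid hub at (557,271) and the cup at (600,286). I'll enlarge that area to measure it.

Run:
```python
from h import *
c=load('top'); save(c,'t1.png',(240,135,460,260),3.6)
s=load('scene'); save(s,'s1.png',(115,200,335,340),3.6)
```

```text
(no output)
```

View pics/t1.png

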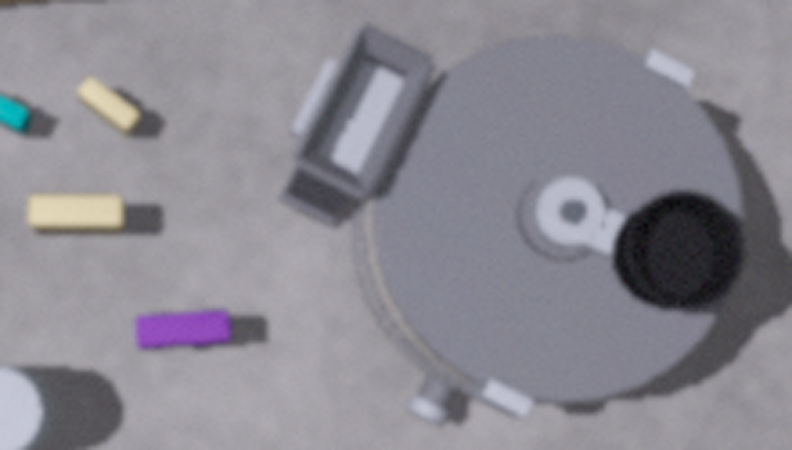

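View pics/s1.png

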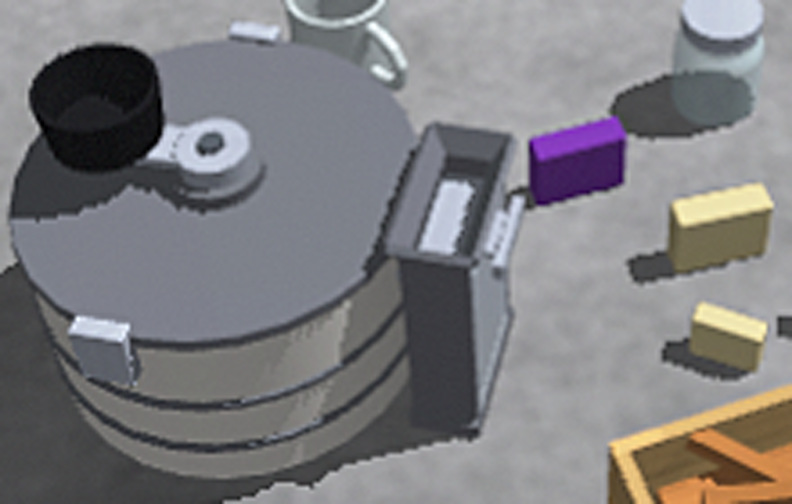

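```bash
cat > fit.py <<'E'
from h import *
from scipy.optimize import least_squares
T=load('top');S=load('scene')
pt=lambda a:(np.array(a,float)+.5)/3.6-.5+[240,135]
ps=lambda a:(np.array(a,float)+.5)/3.6-.5+[115,200]
ct=pt([(367,25),(432,62),(362,203),(298,160)]); cs=ps([(433,122),(517,135),(483,265),(388,250)])
print('chute top',ray(T,ct,.165).round(4).tolist()); print('chute scene',ray(S,cs,.165).round(4).tolist())
for n,a,b in(('top',ray(T,ct,.165),0),('sc',ray(S,cs,.165),0)): print(n,a.mean(0).round(4))
lt=ray(T,pt([(375,215),(560,36),(742,200),(690,92),(560,402),(455,65),(440,365)]),.148)
ls=ray(S,ps([(10,200),(130,338),(250,340),(410,120),(30,270),(370,80)]),.148)
for n,l in(('top',lt),('sc',ls)):
    r=least_squares(lambda p:np.hypot(*(l[:,:2]-p[:2]).T)-p[2],[.6,-.1,.113]); print('lid',n,r.x.round(4),r.fun.round(4))
st=ray(T,pt([(29,195),(122,195),(123,228),(29,228)]),.05); ss=ray(S,ps([(668,207),(764,185),(771,210),(676,233)]),.05)
for n,a in(('t',st),('s',ss)): print('soap',n,a.mean(0).round(4),a.round(4)[:,:2].tolist())
print('cup top',ray(T,pt([(680,250)]),.208),'hub',ray(T,pt([(571,211)]),.176))
print('cup sc',ray(S,ps([(96,87)]),.208),'hub',ray(S,ps([(212,143)]),.176))
# block and jar and brush, bottle
print('top others (blk,jar,brush,)',ray(T,np.array([(268,327),(336,349),(290,258)])/1.4,[.05,.085,.048]).round(3).tolist(), 'bottle cap',ray(T,np.array([(142,376)])/1.4,.23).round(3))
print('mug',ray(T,np.array([(486,412)])/1.4,.08).round(3))
E
python3 fit.py
```

```text
chute top [[0.6845, -0.0003, 0.165], [0.6626, -0.0395, 0.165], [0.5763, 0.0021, 0.165], [0.6015, 0.0405, 0.165]]
chute scene [[0.5801, 0.0015, 0.165], [0.6017, 0.0451, 0.165], [0.687, 0.007, 0.165], [0.6648, -0.0388, 0.165]]
top [0.6312 0.0007 0.165 ]
sc [0.6334 0.0037 0.165 ]
lid top [ 0.5716 -0.12    0.113 ] [-0.0012 -0.0001 -0.0001  0.0007 -0.0017 -0.0001  0.0026]
lid sc [ 0.5786 -0.1187  0.1108] [ 0.0021 -0.0011  0.0013  0.0008 -0.0019 -0.0013]
soap t [0.5831 0.1802 0.05  ] [[0.5939, 0.2123], [0.595, 0.1491], [0.5724, 0.1479], [0.5713, 0.2117]]
soap s [0.5902 0.1779 0.05  ] [[0.5807, 0.1463], [0.5785, 0.2116], [0.5994, 0.2088], [0.6022, 0.1448]]
cup top [[ 0.54690451 -0.17191702  0.208     ]] hub [[ 0.57231452 -0.11940719  0.176     ]]
cup sc [[ 0.55056852 -0.17321962  0.208     ]] hub [[ 0.57601256 -0.11927522  0.176     ]]
top others (blk,jar,brush,) [[0.482, 0.346, 0.05], [0.447, 0.223, 0.085], [0.604, 0.313, 0.048]] bottle cap [[0.405 0.48  0.23 ]]
mug [[ 0.348 -0.027  0.08 ]]
```

Emit:
apply_moves([
  [[0,0,-0.2,0],[0,0,-0.4,0],[0,0,-0.6,0],[0,0,-0.8,0],[0,0,-1,0]],
], hand=0.15)

```text
time: 0.52
ee_pos: [0.2438, 0.629, 0.323]
ee_rot: [-0.0, 0.184, 0.983, -0.001]
ft_force: [1.0, 0.3, -0.3]
width: 0.0583
```

Emit:
apply_moves([
  [[-0.19,-0.12,0,0],[-0.38,-0.24,0,0],[-0.58,-0.35,0,0],[-0.77,-0.47,0,0],[-0.96,-0.59,0,0]],
])

```text
time: 0.93
ee_pos: [0.3126, 0.5385, 0.3222]
ee_rot: [-0.0, 0.184, 0.983, -0.0]
ft_force: [0.9, -0.2, -0.5]
width: 0.0505
```

Emit:
apply_moves([
  [[-0.19,-0.12,0,0],[-0.38,-0.24,0,0],[-0.58,-0.35,0,0],[-0.77,-0.47,0,0],[-0.96,-0.59,0,0]],
])

```text
time: 1.35
ee_pos: [0.3807, 0.4488, 0.3222]
ee_rot: [-0.0, 0.184, 0.983, -0.0]
ft_force: [-0.2, 0.5, 0.4]
width: 0.0506
```

Emit:
apply_moves([
  [[-0.19,-0.12,0,0],[-0.38,-0.24,0,0],[-0.58,-0.35,0,0],[-0.77,-0.47,0,0],[-0.96,-0.59,0,0]],
])

```text
time: 1.77
ee_pos: [0.4489, 0.3591, 0.3223]
ee_rot: [-0.0, 0.184, 0.983, -0.0]
ft_force: [-0.5, 0.4, -0.0]
width: 0.0503
```

Emit:
apply_moves([
  [[-0.19,-0.12,0,0],[-0.38,-0.24,0,0],[-0.58,-0.35,0,0],[-0.77,-0.47,0,0],[-0.96,-0.59,0,0]],
])

```text
time: 2.18
ee_pos: [0.517, 0.2695, 0.3223]
ee_rot: [-0.0, 0.184, 0.983, -0.0]
ft_force: [0.6, -0.7, 0.4]
width: 0.0505
```

Emit:
apply_moves([
  [[-0.19,-0.12,0,0],[-0.38,-0.24,0,0],[-0.58,-0.35,0,0],[-0.77,-0.47,0,0],[-0.96,-0.59,0,0]],
])

```text
time: 2.6
ee_pos: [0.5852, 0.1798, 0.3222]
ee_rot: [-0.0, 0.184, 0.983, -0.0]
ft_force: [-0.3, 0.4, 1.1]
width: 0.0504
```

Emit:
apply_moves([
  [[0,0,0,0.038],[0,0,0,0.076],[0,0,0,0.113],[0,0,0,0.151],[0,0,0,0.188]],
])

```text
time: 3.02
ee_pos: [0.5846, 0.1807, 0.3222]
ee_rot: [-0.0, 0.465, 0.886, -0.0]
ft_force: [0.7, -0.4, 0.6]
width: 0.0505
```

Emit:
apply_moves([
  [[0,0,0,0.038],[0,0,0,0.076],[0,0,0,0.113],[0,0,0,0.151],[0,0,0,0.188]],
])

```text
time: 3.43
ee_pos: [0.5846, 0.1808, 0.3222]
ee_rot: [-0.0, 0.702, 0.712, -0.0]
ft_force: [-0.2, -0.2, -0.7]
width: 0.0507
```

```bash
cat >> h.py <<'E'
from scipy.spatial.transform import Rotation as Ro
def pose(): 
    s=readout.sense(); q=s['ee_rot']; M=Ro.from_quat([q[1],q[2],q[3],q[0]]).as_matrix()
    print('t',round(s['time'],2),'p',s['ee_pos'].round(4),'jaw deg',np.degrees(np.arctan2(M[1,1],M[0,1])).round(2),'tilt',np.degrees(np.arccos(-M[2,2])).round(2),'w',round(s['width'],4),'F',s['ft_force'].round(2),'q7',s['joints'].round(2)[-1])
    return s['ee_pos'],M
def go(target,jaw=None):
    p,M=pose(); print('shift units',(M.T@(np.array(target)-p)*10).round(3))
    if jaw is not None:
        a=np.degrees(np.arctan2(M[1,1],M[0,1])); d=(jaw-a+90)%180-90; print('spin units',round(-d/180,4))
E
python3 -c "
from h import *
go([.586,.179,.10],1)
c=snap('scene');save(c,'s2.png',(115,80,395,290),2.8)"
```

```text
t 3.43 p [0.5846 0.1808 0.3222] jaw deg 0.8 tilt 0.05 w 0.0507 F [-0.16 -0.21 -0.73] q7 -0.24
shift units [-0.018  0.016  2.222]
spin units -0.0011
```

View pics/s2.png

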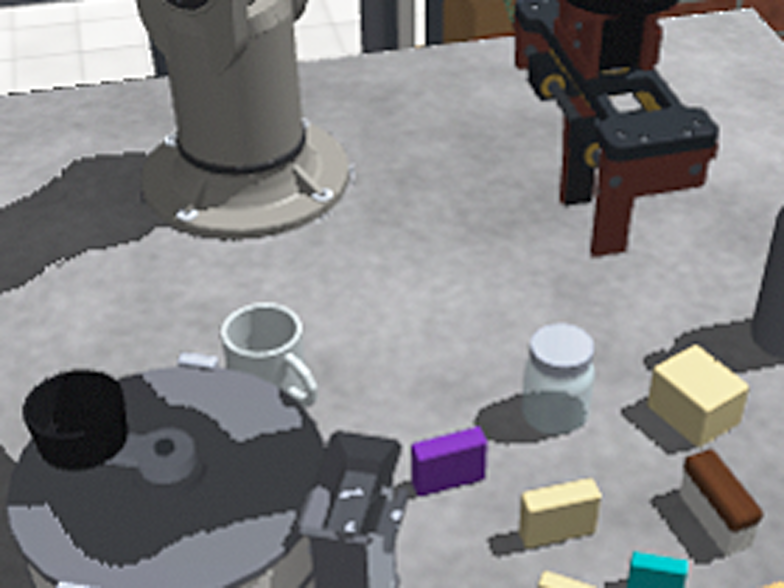

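Emit:
apply_moves([
  [[0,0.01,0.2,0],[-0.01,0.015,0.4,0],[-0.02,0.015,0.6,0],[-0.02,0.015,0.8,0],[-0.02,0.015,1,0]],
])

```text
time: 3.9
ee_pos: [0.5861, 0.1788, 0.2215]
ee_rot: [-0.0, 0.699, 0.715, -0.0]
ft_force: [-0.1, -0.4, -0.4]
width: 0.0509
```

Emit:
apply_moves([
  [[0,0,0.2,0],[0,0,0.4,0],[0,0,0.6,0],[0,0,0.8,0],[0,0,1,0]],
])

```text
time: 4.32
ee_pos: [0.5861, 0.1789, 0.1214]
ee_rot: [-0.0, 0.699, 0.715, -0.0]
ft_force: [0.6, -0.6, -0.1]
width: 0.0503
```

Emit:
apply_moves([
  [[0,0,0.2,0],[0,0,0.4,0],[0,0,0.5,0],[0,0,0.6,0],[0,0,0.6,0]],
])

```text
time: 4.73
ee_pos: [0.5853, 0.1786, 0.061]
ee_rot: [-0.001, 0.7, 0.714, -0.001]
ft_force: [-0.4, -0.1, -0.2]
width: 0.0503
```

```bash
python3 -c "
from h import *
go([.586,.179,.03],1)
c=snap('top');save(c,'t2.png',(220,140,320,215),7)"
```

```text
t 4.73 p [0.5853 0.1786 0.061 ] jaw deg 1.2 tilt 0.16 w 0.0503 F [-0.36 -0.14 -0.2 ] q7 -0.11
shift units [0.004 0.007 0.31 ]
spin units 0.0011
```

View pics/t2.png

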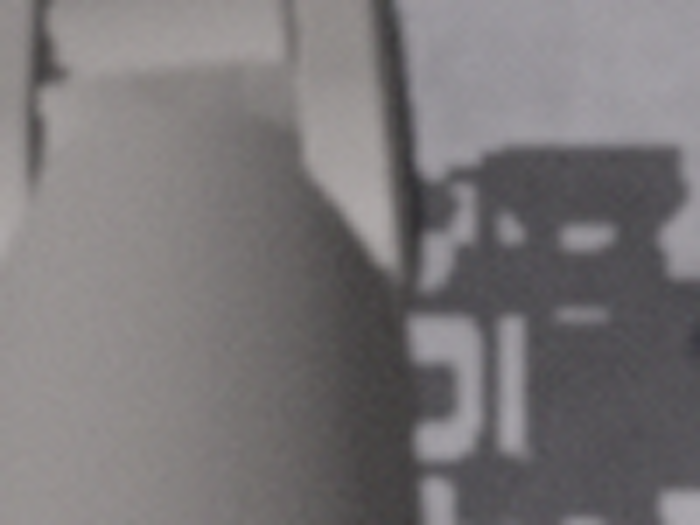

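The arm hides the soap in this top view; only its shadow shows, at about (550,300). I'll go down, grip and check from the scene camera.

Emit:
apply_moves([
  [[0,0,0.1,0],[0,0,0.2,0],[0,0,0.25,0],[0,0,0.31,0],[0,0,0.31,0]],
])

```text
time: 5.2
ee_pos: [0.5856, 0.1787, 0.0304]
ee_rot: [-0.0, 0.7, 0.714, -0.001]
ft_force: [0.5, -0.3, 0.7]
width: 0.0506
```

Emit:
apply_moves([
  [[0,0,0,0],[0,0,0,0],[0,0,0,0],[0,0,0,0],[0,0,0,0]],
], hand=-1)

```text
time: 5.62
ee_pos: [0.5865, 0.1789, 0.0319]
ee_rot: [-0.0, 0.7, 0.714, 0.0]
ft_force: [-0.4, 0.6, 2.8]
width: 0.022
```

Emit:
apply_moves([
  [[0,0,0,0],[0,0,0,0],[0,0,0,0],[0,0,0,0],[0,0,0,0]],
])

```text
time: 6.03
ee_pos: [0.5865, 0.179, 0.0319]
ee_rot: [-0.0, 0.7, 0.714, 0.0]
ft_force: [-1.3, 0.4, 5.3]
width: 0.0224
```

Emit:
apply_moves([
  [[0,0,-0.2,0],[0,0,-0.4,0],[0,0,-0.6,0],[0,0,-0.8,0],[0,0,-1,0]],
])

```text
time: 6.45
ee_pos: [0.5862, 0.1786, 0.1321]
ee_rot: [0.0, 0.7, 0.714, -0.0]
ft_force: [0.7, -0.4, -1.7]
width: 0.0223
```

Emit:
apply_moves([
  [[0,0,-0.2,0],[0,0,-0.4,0],[0,0,-0.6,0],[0,0,-0.8,0],[0,0,-1,0]],
])

```text
time: 6.87
ee_pos: [0.5862, 0.1787, 0.2322]
ee_rot: [-0.0, 0.7, 0.714, -0.0]
ft_force: [0.8, -0.4, -0.3]
width: 0.022
```

```bash
python3 -c "
from h import *
go([.632,.002,.23],64.5)
c=snap('scene');save(c,'s3.png',(240,130,380,235),5.6)"
```

```text
t 6.87 p [0.5862 0.1787 0.2322] jaw deg 1.12 tilt 0.03 w 0.022 F [ 0.85 -0.43 -0.28] q7 -0.2
shift units [-1.776  0.424  0.022]
spin units -0.3521
```

View pics/s3.png

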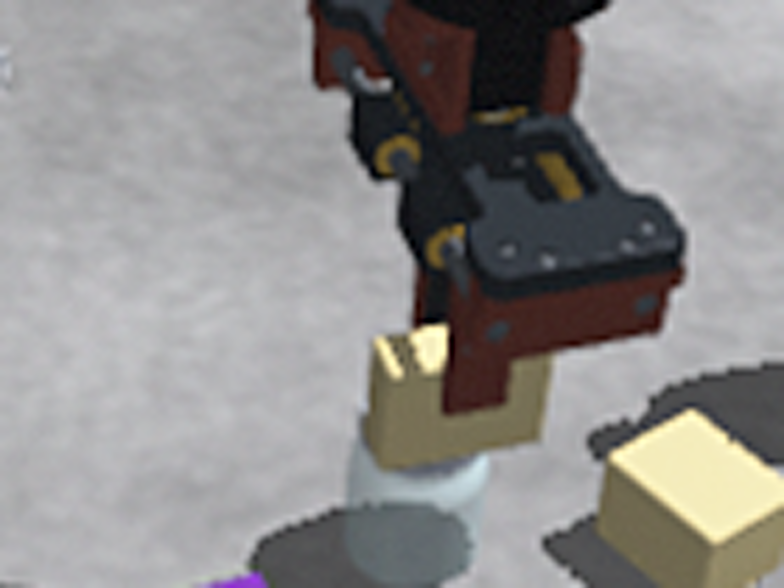

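The bar hangs level in the fingers, its near lower corners at about (383,468) and (540,440) in the crop. I'll work out the offset along its length from those.

```bash
python3 -c "
from h import *
c=load('scene'); a=np.radians(1.12); u=np.array([-np.sin(a),np.cos(a)]);n=np.array([np.cos(a),np.sin(a)])
P=[]
for s,z in((-.032,.2003),(.032,.2003),(.032,.2503)): 
    xy=np.array([.5862,.1787])+u*s+n*.011; P.append([*xy,z])
q=(proj(c,P)-[240,130]+.5)*5.6-.5; print(q.round(1))
# finger tips (near outer face): predicted bottom corners
P=[[*(np.array([.5862,.1787])+u*s+n*.0245),.2322] for s in(-.01,.01)]
print('finger bottom',((proj(c,P)-[240,130]+.5)*5.6-.5).round(1), 'mm/px', .064*1000/np.hypot(*(q[1]-q[0])))
"
```

```text
[[375.3 476.1]
 [540.4 443.9]
 [555.2 340.4]]
finger bottom [[452.6 424.6]
 [505.9 414.3]] mm/px 0.3804054567906116
```

```bash
python3 -c "
from h import *
c=load('scene'); im=c['image'].astype(int)
for r in range(186,216): print(r,' '.join('%3d,%3d'%(im[r,x,0],im[r,x,2]) for x in (list(range(303,313))+list(range(316,342)))) if 0 else ''.join('F' if (p[0]>1.6*p[2] and p[0]<110 and p[1]<.6*p[0]) else 'S' if p[0]-p[2]>70 else 's' if p[0]-p[2]>38 else '.' for p in im[r,300:345]))
"
```

```text
186 ..............FF....FFFFFFFFFFFFFFFFFFFFFFFFF
187 ..............FF....FFFFFFFF....FFFFFFFFFFFFF
188 ..............sssSSs.FFFFFF.....FFFFFFFFFFFFF
189 .............sSssssS.FFFFF.....FFFFFFFFFFFFFF
190 .......ss..s.ssssssSFFFFFF.....FFFFFFFFFFFFFF
191 .......SSs...ssssssSFFF.FFFF..FFFFFFFFFFFFFF.
192 .......ssS....sssssSFF..FFFFFFFFFFFFFF.......
193 .......ssss...ssssssFFF.FFFFFFFFF............
194 ........ssS...ssssSsFFFFFFFFFFF..............
195 ........ssss...sssssFFFFFFFFFFF..............
196 .........sss...ssss.FFFFFFFFFFF..............
197 ..........ss.......FFFFFFFFFFF...............
198 ...................FFFFFFFFFFF...............
199 ...................FFFFFFFFFFF...............
200 ...................FFFFFFFFFFF...............
201 ...................FFFFFFFFFFF...............
202 ...................FFFFFFF..........s........
203 ...................FF........................
204 .............................................
205 .............................................
206 .............................................
207 .............................................
208 ...............................ss............
209 ..........................sss................
210 .....................ss......................
211 .............................................
212 ...........ss................................
213 .............................................
214 .............................................
215 .............................................
```

Emit:
apply_moves([
  [[-0.18,0.04,0,0],[-0.36,0.09,0,0],[-0.54,0.13,0,0],[-0.72,0.18,0,0],[-0.89,0.22,0,0]],
])

```text
time: 7.33
ee_pos: [0.6102, 0.0892, 0.2308]
ee_rot: [-0.0, 0.7, 0.714, -0.0]
ft_force: [0.4, 0.6, -2.0]
width: 0.0224
```

Emit:
apply_moves([
  [[-0.18,0.04,0,0],[-0.36,0.09,0,0],[-0.54,0.13,0,0],[-0.72,0.18,0,0],[-0.89,0.22,0,0]],
])

```text
time: 7.75
ee_pos: [0.6339, 0.0006, 0.2307]
ee_rot: [-0.0, 0.7, 0.714, -0.0]
ft_force: [0.1, 0.2, -1.0]
width: 0.022
```

Emit:
apply_moves([
  [[0,0,0,-0.035],[0,0,0,-0.07],[0,0,0,-0.105],[0,0,0,-0.141],[0,0,0,-0.176]],
])

```text
time: 8.17
ee_pos: [0.6337, 0.0017, 0.2306]
ee_rot: [-0.0, 0.476, 0.879, -0.0]
ft_force: [0.3, 0.5, -1.0]
width: 0.0219
```

Emit:
apply_moves([
  [[0,0,0,-0.035],[0,0,0,-0.07],[0,0,0,-0.105],[0,0,0,-0.141],[0,0,0,-0.176]],
])

```text
time: 8.58
ee_pos: [0.6336, 0.0017, 0.2306]
ee_rot: [-0.0, 0.218, 0.976, -0.0]
ft_force: [-0.4, -0.4, -0.8]
width: 0.0223
```

```bash
python3 -c "
from h import *
go([.634,.001,.2022],64.5)"
```

```text
t 8.58 p [0.6336 0.0017 0.2306] jaw deg 64.81 tilt 0.05 w 0.0223 F [-0.42 -0.44 -0.76] q7 1.13
shift units [-0.007 -0.005  0.284]
spin units 0.0017
```

Emit:
apply_moves([
  [[0,0,0.1,0],[0,0,0.15,0],[0,0,0.2,0],[0,0,0.25,0],[0,0,0.25,0]],
])

```text
time: 9.0
ee_pos: [0.6331, 0.0019, 0.2049]
ee_rot: [-0.001, 0.221, 0.975, -0.0]
ft_force: [-1.0, 0.1, -1.3]
width: 0.0221
```

```bash
python3 -c "
from h import *
p,M=pose()
c=snap('scene');save(c,'s4.png',(200,205,290,270),8)
save(snap('top'),'t4.png',(300,120,400,195),7)"
```

```text
t 9.0 p [0.6331 0.0019 0.2049] jaw deg 64.42 tilt 0.15 w 0.0221 F [-1.    0.12 -1.35] q7 1.13
```

View pics/s4.png

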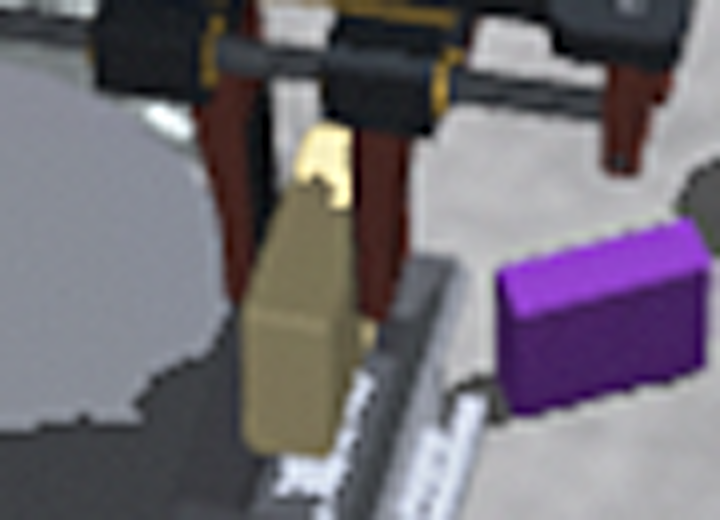

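```bash
python3 -c "
from h import *
c=load('scene'); f=lambda a:(np.array(a,float)+.5)/8-.5+[200,205]
e=ray(c,f([(245,448),(328,455)]),.173); print(e.round(4)); m=e.mean(0)[:2]; u=np.array([-.902,.431]); cen=m+.032*u; print('soap end',m,'centre',cen.round(4))
# top edge of near end face
e2=ray(c,f([(245,308),(328,322)]),.223);print(e2.round(4),(e2.mean(0)[:2]+.032*u).round(4))
ch=np.array([.6334,.0037]); d=cen-ch; print('err along tool x',d@u*1000,'along jaw',d@np.array([.431,.902])*1000)
"
```

```text
[[ 0.6548 -0.0217  0.173 ]
 [ 0.6618 -0.0032  0.173 ]]
soap end [ 0.65829825 -0.01241556] centre [0.6294 0.0014]
[[ 0.6566 -0.019   0.223 ]
 [ 0.6655 -0.0017  0.223 ]] [0.6321 0.0035]
err along tool x 2.575650917278895 along jaw -3.805083951828021
```

```bash
python3 -c "
from h import *
c=load('scene'); im=c['image'][225:290,195:285][:,:,::-1]; im=np.clip(im.astype(float)*1.6,0,255).astype('uint8')
cv2.imwrite('pics/s5.png',cv2.resize(im,None,fx=8,fy=8,interpolation=cv2.INTER_CUBIC))"
```

```text
(no output)
```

View pics/s5.png

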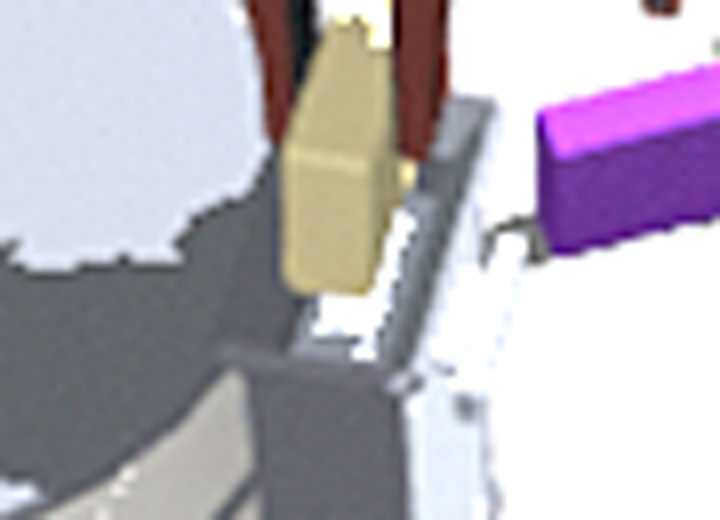

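Emit:
apply_moves([
  [[-0.015,0.02,0,0],[-0.015,0.02,0.05,0],[-0.015,0.02,0.1,0],[-0.015,0.02,0.12,0],[-0.015,0.02,0.12,0]],
])

```text
time: 9.52
ee_pos: [0.6356, 0.0029, 0.1937]
ee_rot: [-0.001, 0.221, 0.975, -0.0]
ft_force: [0.4, -0.1, -0.8]
width: 0.0219
```

Emit:
apply_moves([
  [[0,0,0.03,0],[0,0,0.06,0],[0,0,0.08,0],[0,0,0.1,0],[0,0,0.1,0]],
])

```text
time: 9.93
ee_pos: [0.6359, 0.0029, 0.1841]
ee_rot: [-0.0, 0.221, 0.975, -0.0]
ft_force: [-0.1, 0.9, -0.1]
width: 0.022
```

```bash
python3 -c "
from h import *
p,M=pose(); print('F in tool',M.T@readout.sense()['ft_force'])"
```

```text
t 9.93 p [0.6359 0.0029 0.1841] jaw deg 64.49 tilt 0.05 w 0.022 F [-0.12  0.87 -0.15] q7 1.14
F in tool [0.4862558  0.73074695 0.14614338]
```

No contact down to the throat, so I'll go on down to z of about 0.172.

Emit:
apply_moves([
  [[0,0,0.02,0],[0,0,0.04,0],[0,0,0.06,0],[0,0,0.08,0],[0,0,0.08,0]],
])

```text
time: 10.35
ee_pos: [0.6359, 0.0028, 0.1761]
ee_rot: [-0.0, 0.221, 0.975, -0.0]
ft_force: [0.5, -0.2, -1.4]
width: 0.0221
```

Emit:
apply_moves([
  [[0,0,0.02,0],[0,0,0.04,0],[0,0,0.05,0],[0,0,0.05,0],[0,0,0.05,0]],
])

```text
time: 10.77
ee_pos: [0.636, 0.0027, 0.1714]
ee_rot: [-0.0, 0.221, 0.975, -0.0]
ft_force: [0.1, -1.7, -1.7]
width: 0.0218
```

```bash
python3 -c "
from h import *
p,M=pose(); print('F in tool',M.T@readout.sense()['ft_force'])"
```

```text
t 10.77 p [0.636  0.0027 0.1714] jaw deg 64.48 tilt 0.03 w 0.0218 F [ 0.08 -1.72 -1.75] q7 1.14
F in tool [-0.81167194 -1.51247971  1.74863252]
```

Emit:
apply_moves([
  [[0,0,0,0],[0,0,0,0],[0,0,0,0],[0,0,0,0],[0,0,0,0]],
], hand=0.1)

```text
time: 11.18
ee_pos: [0.6363, 0.0032, 0.1718]
ee_rot: [0.0, 0.221, 0.975, 0.0]
ft_force: [0.4, -0.4, -1.0]
width: 0.048
```

Emit:
apply_moves([
  [[0,0,0,0],[0,0,-0.1,0],[0,0,-0.3,0],[0,0,-0.6,0],[0,0,-1,0]],
])

```text
time: 11.6
ee_pos: [0.6345, 0.003, 0.271]
ee_rot: [-0.002, 0.221, 0.975, -0.001]
ft_force: [1.4, 0.8, -0.9]
width: 0.0482
```

```bash
python3 -c "
from h import *
pose()
c=snap('scene'); im=c['image'][205:275,175:275][:,:,::-1]; im=np.clip(im.astype(float)*1.5,0,255).astype('uint8')
cv2.imwrite('pics/s6.png',cv2.resize(im,None,fx=8,fy=8,interpolation=cv2.INTER_CUBIC))"
```

```text
t 11.6 p [0.6345 0.003  0.271 ] jaw deg 64.5 tilt 0.28 w 0.0482 F [ 1.39  0.82 -0.88] q7 1.12
```

View pics/s6.png

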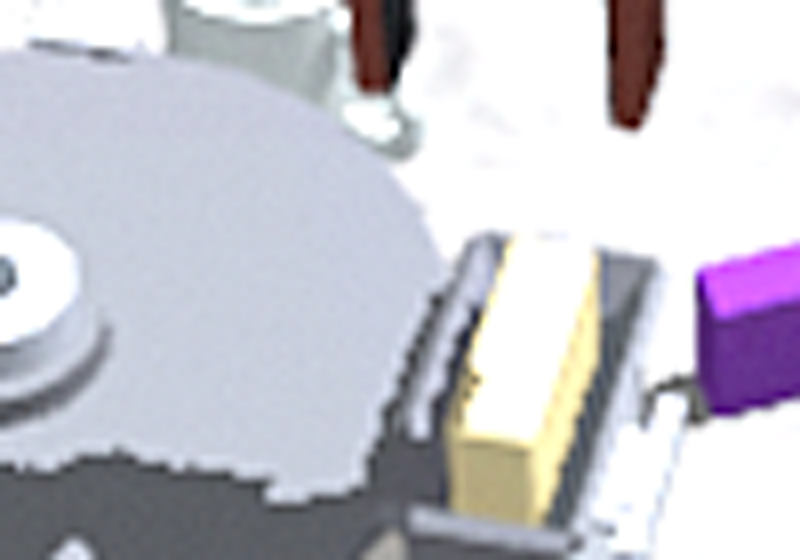

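The soap stands upright and lengthwise in the slot, its top face running from (448,435)-(535,440) back to (515,240)-(595,250), and the fingers are clear of it. Next is the cup.

Emit:
apply_moves([
  [[0,-0.15,0,0],[0,-0.35,0,0],[0.01,-0.55,0,0],[0.01,-0.77,0,0],[0.01,-0.98,0,0]],
], hand=-1)

```text
time: 12.07
ee_pos: [0.5917, -0.0867, 0.2714]
ee_rot: [-0.0, 0.221, 0.975, -0.0]
ft_force: [0.2, 0.3, 0.5]
width: 0.0185
```

Emit:
apply_moves([
  [[0,-0.2,0,0],[0,-0.4,0,0],[0.01,-0.6,0,0],[0.01,-0.8,0,0],[0.01,-0.98,0,0]],
])

```text
time: 12.48
ee_pos: [0.5484, -0.1749, 0.2714]
ee_rot: [-0.0, 0.221, 0.975, -0.0]
ft_force: [0.0, 0.6, 0.6]
width: 0.0004
```

Emit:
apply_moves([
  [[0,0,0,0],[0,0,0.05,0],[0,0,0.15,0],[0,0,0.25,0],[0,0,0.3,0]],
])

```text
time: 12.9
ee_pos: [0.5494, -0.1715, 0.2393]
ee_rot: [-0.001, 0.22, 0.976, 0.0]
ft_force: [0.3, 0.6, 0.0]
width: 0.0002
```

```bash
python3 -c "
from h import *
go([.5492,-.1737,.186],64.5)
c=snap('scene'); im=c['image'][185:255,90:190][:,:,::-1]; im=np.clip(im.astype(float)*1.5,0,255).astype('uint8')
cv2.imwrite('pics/s7.png',cv2.resize(im,None,fx=8,fy=8,interpolation=cv2.INTER_CUBIC))"
```

```text
t 12.9 p [ 0.5494 -0.1715  0.2393] jaw deg 64.61 tilt 0.17 w 0.0002 F [0.28 0.63 0.05] q7 1.43
shift units [-0.009 -0.021  0.533]
spin units 0.0006
```

View pics/s7.png

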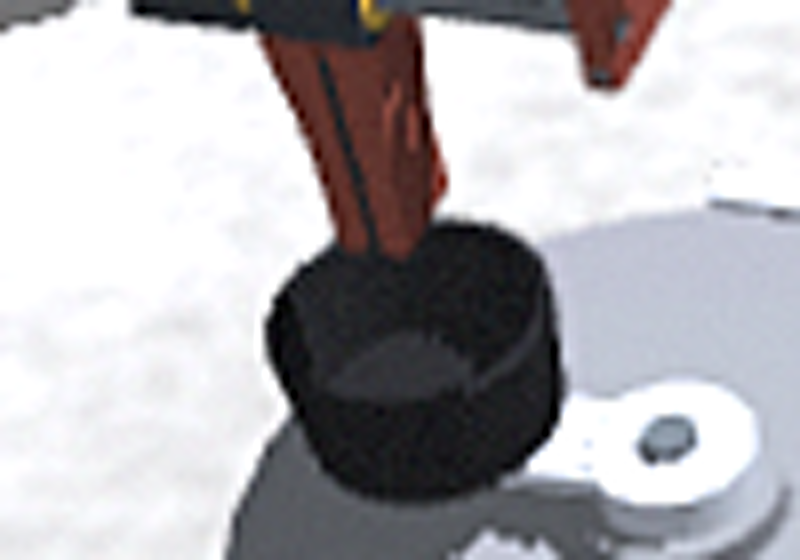

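The fingertips are at about (378,255) and the cup rim centre at about (412,310). Checking the offset by projection.

```bash
python3 -c "
from h import *
c=load('scene'); f=lambda a:(np.array(a,float)+.5)/8-.5+[90,185]
p=readout.sense()['ee_pos'];print(((proj(c,[p,[p[0],p[1],.208]])-[90,185]+.5)*8-.5).round(0))
a=ray(c,f([(378,255)]),p[2])[0];b=ray(c,f([(412,310)]),.208)[0];d=(b-a)[:2];print(a,b,'cup-tip',d,'tool',d@[-.9026,.4305],d@[.4305,.9026])"
```

```text
[[395. 216.]
 [421. 308.]]
[ 0.56159935 -0.17584898  0.23875441] [ 0.54908104 -0.17361111  0.208     ] cup-tip [-0.01251831  0.00223788] tool 0.012262435295551037 -0.003369227893770878
```

Emit:
apply_moves([
  [[0,0,0.12,0],[0,0,0.25,0],[0,0,0.4,0],[0,0,0.53,0],[0,0,0.53,0]],
])

```text
time: 13.37
ee_pos: [0.5483, -0.1722, 0.1855]
ee_rot: [-0.002, 0.22, 0.975, -0.0]
ft_force: [-0.0, -0.5, -0.6]
width: 0.0005
```

Emit:
apply_moves([
  [[0.094,0.007,0,0],[0.185,0.029,0,0],[0.272,0.065,0,0],[0.353,0.115,0,0],[0.424,0.176,0,0]],
])

```text
time: 13.78
ee_pos: [0.5187, -0.1387, 0.1893]
ee_rot: [0.001, 0.221, 0.975, -0.0]
ft_force: [1.6, -2.1, -1.4]
width: 0.0007
```

Emit:
apply_moves([
  [[0.061,0.072,0,0],[0.11,0.152,0,0],[0.146,0.239,0,0],[0.168,0.33,0,0],[0.176,0.424,0,0]],
])

```text
time: 14.2
ee_pos: [0.5217, -0.092, 0.1888]
ee_rot: [-0.0, 0.221, 0.975, 0.0]
ft_force: [-2.4, -2.8, 1.1]
width: 0.0005
```

```bash
python3 -c "
from h import *
p,M=pose(); print('F tool',M.T@readout.sense()['ft_force']); print('expect',np.array([.575,-.1195])+.06*np.array([-.9026,.4305]))"
```

```text
t 14.2 p [ 0.5217 -0.092   0.1888] jaw deg 64.51 tilt 0.02 w 0.0005 F [-2.38 -2.83  1.12] q7 1.29
F tool [ 0.93298041 -3.57592527 -1.11874246]
expect [ 0.520844 -0.09367 ]
```

Drag is about 3.6 N against the motion, as expected, so the cup is following. I'll carry straight on.

Emit:
apply_moves([
  [[-0.007,0.094,0,0],[-0.029,0.185,0,0],[-0.065,0.272,0,0],[-0.115,0.353,0,0],[-0.176,0.424,0,0]],
])

```text
time: 14.62
ee_pos: [0.5564, -0.0613, 0.1884]
ee_rot: [-0.0, 0.22, 0.975, 0.0]
ft_force: [-3.6, -0.3, 2.7]
width: 0.0005
```

Emit:
apply_moves([
  [[-0.072,0.061,0,0],[-0.152,0.11,0,0],[-0.239,0.146,0,0],[-0.33,0.168,0,0],[-0.424,0.176,0,0]],
])

```text
time: 15.03
ee_pos: [0.6026, -0.0648, 0.1885]
ee_rot: [-0.0, 0.221, 0.975, 0.0]
ft_force: [-3.4, 1.0, 2.1]
width: 0.0007
```

Emit:
apply_moves([
  [[-0.094,-0.007,0,0],[-0.185,-0.029,0,0],[-0.272,-0.065,0,0],[-0.353,-0.115,0,0],[-0.424,-0.176,0,0]],
])

```text
time: 15.45
ee_pos: [0.6331, -0.0992, 0.1885]
ee_rot: [0.0, 0.221, 0.975, 0.0]
ft_force: [-1.3, 2.3, 0.5]
width: 0.0004
```

Emit:
apply_moves([
  [[-0.061,-0.072,0,0],[-0.11,-0.152,0,0],[-0.146,-0.239,0,0],[-0.168,-0.33,0,0],[-0.176,-0.424,0,0]],
])

```text
time: 15.87
ee_pos: [0.6297, -0.1457, 0.1886]
ee_rot: [0.0, 0.221, 0.975, 0.0]
ft_force: [-0.0, 3.3, -0.9]
width: 0.0003
```

Emit:
apply_moves([
  [[0.007,-0.094,0,0],[0.029,-0.185,0,0],[0.065,-0.272,0,0],[0.115,-0.353,0,0],[0.176,-0.424,0,0]],
])

```text
time: 16.28
ee_pos: [0.5954, -0.1765, 0.1889]
ee_rot: [0.001, 0.221, 0.975, -0.0]
ft_force: [3.0, 1.1, -2.4]
width: 0.0008
```

Emit:
apply_moves([
  [[0.072,-0.061,0,0],[0.152,-0.11,0,0],[0.239,-0.146,0,0],[0.33,-0.168,0,0],[0.424,-0.176,0,0]],
])

```text
time: 16.7
ee_pos: [0.549, -0.1733, 0.1888]
ee_rot: [0.0, 0.221, 0.975, -0.0]
ft_force: [2.8, -0.5, -1.5]
width: 0.0008
```

```bash
python3 -c "
from h import *
p,M=pose(); print('F tool',M.T@readout.sense()['ft_force'])"
```

```text
t 16.7 p [ 0.549  -0.1733  0.1888] jaw deg 64.47 tilt 0.04 w 0.0008 F [ 2.77 -0.52 -1.47] q7 1.45
F tool [-2.72404269  0.72119959  1.47576178]
```

The force turns with the crank at about 3 N, so one turn is done. On to the second.

Emit:
apply_moves([
  [[0.094,0.007,0,0],[0.185,0.029,0,0],[0.272,0.065,0,0],[0.353,0.115,0,0],[0.424,0.176,0,0]],
])

```text
time: 17.12
ee_pos: [0.5184, -0.1385, 0.1887]
ee_rot: [-0.0, 0.221, 0.975, -0.0]
ft_force: [1.0, -2.7, -0.0]
width: 0.0007
```

Emit:
apply_moves([
  [[0.061,0.072,0,0],[0.11,0.152,0,0],[0.146,0.239,0,0],[0.168,0.33,0,0],[0.176,0.424,0,0]],
])

```text
time: 17.53
ee_pos: [0.5213, -0.092, 0.1885]
ee_rot: [-0.001, 0.221, 0.975, -0.0]
ft_force: [-2.6, -1.6, 2.3]
width: 0.0005
```

Emit:
apply_moves([
  [[-0.007,0.094,0,0],[-0.029,0.185,0,0],[-0.065,0.272,0,0],[-0.115,0.353,0,0],[-0.176,0.424,0,0]],
])

```text
time: 17.95
ee_pos: [0.5564, -0.0613, 0.1884]
ee_rot: [-0.0, 0.22, 0.975, 0.0]
ft_force: [-2.0, -0.7, 0.6]
width: 0.0004
```

Emit:
apply_moves([
  [[-0.072,0.061,0,0],[-0.152,0.11,0,0],[-0.239,0.146,0,0],[-0.33,0.168,0,0],[-0.424,0.176,0,0]],
])

```text
time: 18.37
ee_pos: [0.6026, -0.0648, 0.1885]
ee_rot: [-0.0, 0.221, 0.975, 0.0]
ft_force: [-3.2, -0.8, 0.8]
width: 0.0004
```

Emit:
apply_moves([
  [[-0.094,-0.007,0,0],[-0.185,-0.029,0,0],[-0.272,-0.065,0,0],[-0.353,-0.115,0,0],[-0.424,-0.176,0,0]],
])

```text
time: 18.78
ee_pos: [0.6331, -0.0992, 0.1885]
ee_rot: [0.0, 0.221, 0.975, 0.0]
ft_force: [-1.2, 2.9, -0.6]
width: 0.0007
```

Emit:
apply_moves([
  [[-0.061,-0.072,0,0],[-0.11,-0.152,0,0],[-0.146,-0.239,0,0],[-0.168,-0.33,0,0],[-0.176,-0.424,0,0]],
])

```text
time: 19.2
ee_pos: [0.6298, -0.1457, 0.1886]
ee_rot: [0.0, 0.221, 0.975, 0.0]
ft_force: [-0.5, 2.2, -0.7]
width: 0.0002
```

Emit:
apply_moves([
  [[0.007,-0.094,0,0],[0.029,-0.185,0,0],[0.065,-0.272,0,0],[0.115,-0.353,0,0],[0.176,-0.424,0,0]],
])

```text
time: 19.62
ee_pos: [0.5956, -0.1765, 0.189]
ee_rot: [0.001, 0.221, 0.975, -0.0]
ft_force: [1.9, 1.4, -2.4]
width: 0.0005
```

Emit:
apply_moves([
  [[0.072,-0.061,0,0],[0.152,-0.11,0,0],[0.239,-0.146,0,0],[0.33,-0.168,0,0],[0.424,-0.176,0,0]],
])

```text
time: 20.03
ee_pos: [0.549, -0.1734, 0.1889]
ee_rot: [0.0, 0.221, 0.975, -0.0]
ft_force: [3.2, 0.0, -1.6]
width: 0.0003
```

Emit:
apply_moves([
  [[0.094,0.007,0,0],[0.185,0.029,0,0],[0.272,0.065,0,0],[0.353,0.115,0,0],[0.424,0.176,0,0]],
])

```text
time: 20.45
ee_pos: [0.5184, -0.1385, 0.1887]
ee_rot: [-0.0, 0.221, 0.975, -0.0]
ft_force: [0.8, -3.1, 0.7]
width: 0.0009
```

Emit:
apply_moves([
  [[0,0,0,0],[0,0,0,0],[0,0,0,0],[0,0,0,0],[0,0,0,0]],
])

```text
time: 20.87
ee_pos: [0.5192, -0.139, 0.1884]
ee_rot: [-0.0, 0.221, 0.975, 0.0]
ft_force: [0.3, -0.6, 0.4]
width: 0.0004
```

```bash
python3 -c "
from h import *
p,M=pose(); print('F tool',M.T@readout.sense()['ft_force'])
c=snap('scene');t=snap('top')
a=cv2.resize(c['image'][150:310,100:300],None,fx=3.9,fy=3.9,interpolation=cv2.INTER_CUBIC)
cv2.imwrite('pics/s8.png',cv2.resize(c['image'][175:295,100:260][:,:,::-1],None,fx=5,fy=5,interpolation=cv2.INTER_CUBIC))
# cream pixels near the chute before/after, full image region
r=c['image'][228:275,222:262].astype(int); print('cream px in chute mouth',((r[...,0]-r[...,2])>38).sum())"
```

```text
t 20.87 p [ 0.5192 -0.139   0.1884] jaw deg 64.48 tilt 0.04 w 0.0004 F [ 0.28 -0.65  0.37] q7 1.37
F tool [-0.52807682 -0.46801599 -0.36561293]
cream px in chute mouth 0
```

Emit:
apply_moves([
  [[-0.02,-0.02,0,0],[-0.04,-0.04,0,0],[-0.04,-0.04,-0.1,0],[-0.04,-0.04,-0.4,0],[-0.04,-0.04,-0.8,0]],
])

```text
time: 21.38
ee_pos: [0.5192, -0.1442, 0.2676]
ee_rot: [-0.003, 0.221, 0.975, -0.0]
ft_force: [1.3, 1.1, 0.2]
width: 0.0002
```

Emit:
apply_moves([
  [[0,0,-0.3,0],[0,0,-0.6,0],[0,0,-0.8,0],[0,0,-1,0],[0,0,-1,0]],
])

```text
time: 21.8
ee_pos: [0.5228, -0.1451, 0.3737]
ee_rot: [0.004, 0.221, 0.975, 0.001]
ft_force: [0.2, -1.0, 1.3]
width: 0.0004
```

Emit:
apply_moves([
  [[0,0,0,0],[0,0,0,0],[0,0,0,0],[0,0,0,0],[0,0,0,0]],
])

```text
time: 22.22
ee_pos: [0.5207, -0.1442, 0.3677]
ee_rot: [-0.001, 0.221, 0.975, -0.0]
ft_force: [-0.1, 0.6, 0.1]
width: 0.0007
```

```bash
python3 -c "
from h import *
pose()
c=snap('scene');cv2.imwrite('pics/s9.png',cv2.resize(c['image'][130:310,110:390][:,:,::-1],None,fx=2.8,fy=2.8,interpolation=cv2.INTER_CUBIC))"
```

```text
t 22.22 p [ 0.5207 -0.1442  0.3677] jaw deg 64.49 tilt 0.1 w 0.0007 F [-0.14  0.6   0.08] q7 1.33
```

View pics/s9.png

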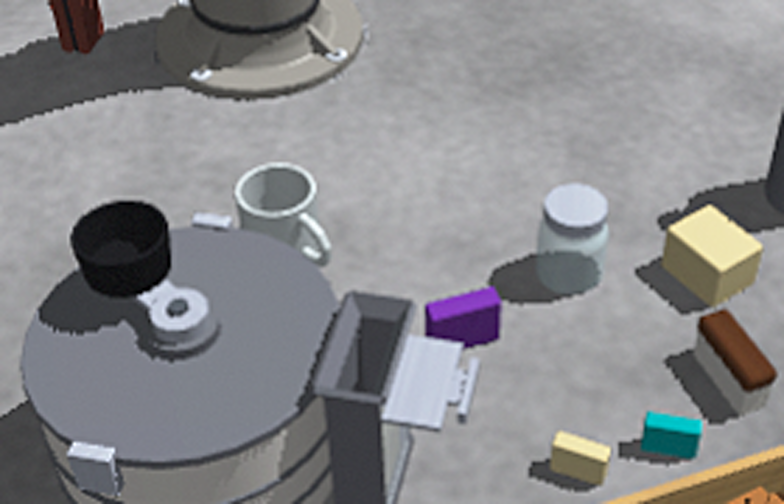

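The gate is drawn right out at (430,380), the chute mouth is empty, and the bystanders look in place. One numeric check before I hand in.

```bash
python3 -c "
from h import *
c=load('scene'); b=ray(c,[(122.5/2.8-.5+110,235/2.8-.5+130)],.208)[0]; d=b[:2]-[.5755,-.1193]
print('cup',b,'turned past start deg',(244.5-np.degrees(np.arctan2(d[1],d[0])))%360)
t=snap('top'); r=t['image'][140:192,320:362].astype(int); m=(r[...,0]-r[...,2])>25; ys,xs=np.nonzero(m); print(m.sum(), (xs.mean()+320,ys.mean()+140) if m.any() else '')
print('slot floor soap expected px',proj(t,[[.6323,.0022,.062]]), 'mouth',proj(t,[[.6323,.0022,.165]]))
if m.any(): print(ray(t,[(xs.mean()+320,ys.mean()+140)],.05))
"
```

```text
cup [ 0.52678138 -0.14944088  0.208     ] turned past start deg 32.75605287257599
108 (np.float64(335.93518518518516), np.float64(170.10185185185185))
slot floor soap expected px [[334.44930859 173.88677251]] mouth [[340.29620247 165.2824654 ]]
[[ 0.64397379 -0.00282346  0.05      ]]
```

```bash
python3 -c "
from h import *
job_done()"
```

```text
the job is handed in; nothing more can be done
```

The thin soap bar went into the chute, the crank got its two full turns, and the bar dropped. I handed the job in at about 22 s; no verdict is reported.

**Soap:** I gripped the larger cream bar, turned it to line up with the slot and let it go about 2.5 mm above the closed gate. The picture afterwards showed it upright and lengthwise, with the fingers clear.

**Crank:** With the fingers shut in the cup, I swept clockwise through 765° without lifting. Drag stayed at about 3 N. I then backed off a little and lifted straight up.

**Last checks:**
- **Crank angle:** the cup sits about 33° past two full turns, so the crank should read about 13.1 rad or more.
- **Gate and soap:** the gate is drawn right out and no cream shows at the chute mouth from the scene camera. The top camera sees cream pixels inside the slot, roughly where a bar at the bottom would be. They were off the predicted spot by about 4 px, and I put that down to the chute walls hiding part of the bar.
- **Clearance:** the hand is about 160 mm above the cup and touches nothing. The block, jar and brush look unmoved; only an edge of the bottle was in that last picture, so I checked it less well.

**Disagreements:** The two cameras differed by 2–7 mm on some positions, so I averaged them and corrected by about 2 mm from a close view before lowering the bar. It went in without any noticeable contact force.

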